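# Reset a ratchet-propped work board to its second notch

## Robot

A 6-joint arm with a two-finger parallel gripper is mounted at the origin on a cart in front of the work surface, level with it; the furniture and walls round the work are solid. World frame = base frame: x ahead of the robot, y to its left, z up, the work surface at z = 0. Lengths are in m, angles in rad, forces in N, time in s.
With the tool pointing down it reaches from about 0.3 to 1 m from the base axis. Payload 5.1 kg.
Tool frame: the origin (TCP) lies midway between the tips of the shut fingers; the grasp point (between the pads) lies robot.grip_point_offset behind it (robot.grip_point_offset is the distance from the TCP to the grasp point, in m); z points along the fingers, x is the direction in which the jaws open and shut, and the axes are right-handed (so a half turn about z gives the same grasp; the last joint's range is limited). The gripper opens to 95 mm and grips with 3 to 60 N. Pads are 20 mm wide; open, the fingers measure 119 mm over their backs; the gripper's body (75 mm by 180 mm) begins 59 mm behind the grasp point.
Start: joints at [-1.316, 0.124, 1.65, -0, 1.367, -0.083], TCP at [0.215, -0.613, 0.215] pointing down, gripper open.
Joint ranges: [-2.61, 2.61], [-1.02, 2.33], [0.03, 2.71], [-1.35, 4.49], [0.32, 2.68], [-2.91, 2.91]. Speed limits (rad/s): [2.57, 2.57, 3.14, 3.14, 3.14, 3.14].

## Interface

Orientations are given as a rotation vector (axis times angle).
In Python, from station import robot, eyes, finder gives the robot as it stands.
- The arm moves only by the tool servo_tool, never from a script. Its argument "motion" is a list of rows, each a list of 7 numbers: the turn, a rotation vector about the tool's x, y, z in rad, then the shift along the tool's x, y, z in units of 25 mm (1.0 is 25 mm), then the finger opening in mm, from 0 to 95.1. A call has 1 to 20 rows; each row shifts and turns the pose as measured when the row begins, along the tool's axes as they then stand; what a row does not reach is not made up. A row lasts 1/12 s, in which the tool goes at most 41.7 mm and 7.16 degrees, less where a joint would pass 70% of its speed; a pose out of reach is approached as far as the arm can. A call is refused whole if a number of a shift passes 1 or a number of a turn 0.125, either way. A call with a gripper value outside its range is refused whole. The fingers move at their own pace and stop on an object; "newtons" is the grip in N (left out, the last holds). Time passes only in rows, so rows that do not move let the fingers close. It gives the time, the measured TCP pose, the force and the opening at its end, in the units of the state.
- robot.sense(): the state, without advancing time (a new reading comes with each control period).
- eyes.capture(name): name is "side" or "top"; returns a dict with "frame" (400x640x3 uint8, red, green, blue), "depth" (400x640 float32, m along the optical axis (not along the pixel's ray), 0 where there is no reading), "fx", "fy", "cx", "cy" (pixels), "rvec" (rotation vector, rad) and "tvec" (3), from world to camera coordinates, as OpenCV has them. Camera axes: x right, y down, z forward; pixel columns grow to the right and rows downward; lengths in m; the calibration is good to about 2 mm. A picture is of the moment at which its call begins.
- robot.finish_job(): hands the job in, once; it reports no verdict.
Trained networks look in a picture, given as the dict that the camera call returned (one of the last four; its "shot" number tells which), for a name from the list of things; names that differ only in an ending like _2 or _b are one class to them, and where a whole thing is asked for, a point or a joint stands for the part that bears it (a point fixed in the world has none). Each returns a list of dicts, best first, with "score" (0 to 1); they miss things now and then, are a little off and sometimes report something else, mostly with a low value. They report only what shows in the picture. A call takes as long as a camera call.
- finder.spot_in(picture, thing): "point" ([x, y, z] in m, in world coordinates, good to about 4 mm: the middle of the surface that is visible of it).
- finder.regions_of(picture, thing): "mask" (400x640 bool, what is visible of it).
- finder.tip_of(picture, thing): "point" ([x, y, z] in m, in world coordinates, good to about 4 mm: a listed point, or the origin of a listed thing).
The state is a dict: "time": time; "joints": joint angles; "qvel": joint speeds; "tau": joint torques, N m; "ee_pos": TCP position; "eef_rot": TCP orientation; "wrist_force": force on the tool from outside, world axes, zero at the start; "torque": the same for the moment, N m; "grip_width": opening from 0.0 (shut) to 1.0 (fully open).
Only numpy, scipy, OpenCV 4.12 (cv2) and the standard library are available. Lean on these libraries where they do the work, as an engineer would, in place of code of your own. Each camera call takes 0.05 s, during which the arm holds its last target. There are 200 camera calls.

## Task

The tilting work board on the desk is propped too steeply. Take it by the bar on its upper edge, raise it past its last notch until the ratchet lets go at the top (ease it up by feel, do not strain it against its top stop), then lower it all the way flat without dropping it or forcing it down against the ratchet, so that the ratchet re-arms, and raise it again and leave it resting in the second notch up from flat. Do not disturb the tub, the bead pot or the spool beside it.

Things in the scene. Friction and masses are not known exactly. Their poses are not given: they have to be found in the camera images.
- stand: Plywood stand of the tilting board, fixed to the desk: base plate 12 mm thick, x -90 to +90, y -150 to +115 mm from its origin, which lies at desk height. Its x axis points from the hinge (near, lower edge of the board) towards the bar side. Two 112 mm high cheeks at y +-107 mm carry the hinge. Outside the -y cheek (y -112 to -147 mm) is the ratchet. Two rubber-topped posts at x +75 mm carry the flat board.
- hinge (a point): Middle of the board's hinge axis, which runs along the stand's y axis at the stand's x = -55 mm, z = +90 mm. The board is 12 mm plywood with a cork face and a low ledge, 128 x 196 mm, spanning 12 to 140 mm from this axis. Axes as the stand's.
- board (a joint): Tilt of the board, rad: 0 flat (level), growing as the bar rises. Four notches hold it at 0.20, 0.40, 0.60, 0.80; let down between notches, it sinks back to the notch below. At the start it rests in the third or fourth notch. It comes down only after the pawl is thrown over at the top; then no notch holds it and it falls if let go, until it has been down below 0.05 rad, where the pawl is tipped back.
- bar (a point): Middle of the board's grip bar: round steel, 10 mm thick, 100 mm long, parallel to the hinge axis and 185 mm from it, in the board's middle plane. Two 10 mm rods at its ends leave an opening 40 mm deep and 90 mm wide between the bar and the board's edge. A pinched bar can turn between the fingers as the board tilts. It takes 0.5 to 4 N at the bar to carry the board.
- pawl_pivot (a point): Pivot of the brass gravity pawl (45 mm long, with a round weight at its tip) beside the toothed steel plate that turns with the board, 68 mm from the hinge towards the bar and 40 mm lower. Leaning to the hinge, the pawl rests in the teeth: the board can rise but not sink. Leaning towards the bar side, it is thrown over and clear. Clicks are felt as less than 1 N at the bar. Axes as the stand's.
- tooth_plate: Toothed steel plate fixed to the board beside the -y cheek, 51 mm in radius over its four teeth (6 mm deep, 0.20 rad apart). Origin at the middle of the hinge axis; it turns with the board, its x axis pointing to the bar. A resting board loads the pawl's tooth with about 10 N; more than 70 N (pushing down with about 17 N at the bar while the pawl is in) is forcing it.
- top_cam (a point): Steel cam on the board's axle, outside the toothed plate; point on the hinge axis. It turns with the board; above the last notch its pin throws the pawl over. It is clamped differently every time, so that this happens anywhere from 0.98 to 1.50 rad, not known beforehand. 0.02 to 0.05 rad further its nose meets the stop post: meeting it is the sure sign that the pawl has been thrown.
- stop_post: Steel post with a 14 mm rubber cap, 77 mm high, at the stand's near -y corner; origin at its foot, desk height. The cam's nose comes down on the cap at the top of the board's travel; the rubber gives about 10 mm at the bar for 10 N there. More than 30 N on the cap, about 7 N at the bar beyond the board's weight, strains it.
- tub: Small white open square tub, 72 x 72 x 55 mm, loose on the desk at the stand's -y side. Origin under its centre.
- bead_pot: Small round clear bead pot with a white lid, 36 x 36 x 33 mm, loose on the desk beyond the stand. Origin under its centre.
- spool: Red thread spool, 24 x 24 x 32 mm, loose on the desk beyond the bar. Origin under its centre.

How it is judged:
On the way, in this order (a step that is already met when the one before it is completed fails the run):
1. the board has been raised beyond its last notch, to where the ratchet lets go (over 0.95 rad) (value of joint board above 0.95 rad), for 0.1 s.
2. the board lies flat (under 0.04 rad) (value of joint board below 0.04 rad), for 0.2 s.
At the end, for the whole second after the job is handed in: The board rests by itself in the second notch up from flat, at 0.40 rad (0.34 to 0.46), not moving; tub, bead pot and spool are within 20 mm of where they stood (value of joint board between 0.34 and 0.46 rad and velocity of joint board between -0.05 and 0.05 rad/s and distance of each of tub, bead_pot, spool from where it was at the start of the episode below 0.02 m); the robot touches nothing.
It fails at once if the board is strained against its top stop (over 30 N on the stop post's cap, about 7 N at the bar) (contact force between stop_post and board above 30 N).
It fails at once if the board is forced down against the engaged ratchet (over 70 N on the toothed plate, about 17 N at the bar) (contact force between tooth_plate and anything else above 70 N).
It fails at once if the board is dropped (it falls faster than 2.8 rad/s) (velocity of joint board below -2.8 rad/s).
It fails at once if the tub, the bead pot or the spool is pushed more than 20 mm or tipped over (distance of any of tub, bead_pot, spool from where it was at the start of the episode above 0.02 m or angle between any of tub, bead_pot, spool's own z axis and vertical above 0.5 rad).
It also fails if it takes over 72 s, if anything falls off the work surface, if the arm or the gripper's body presses on something with over 40 N, if the wrist force passes 120 N, or if a joint passes its speed limit or range.

## Working session

There is one attempt and no reset: what is moved stays moved. The work goes in short steps, Python scripts to look and compute and a tool call to move; the robot and the scene stay as the last step left them, time stands still between calls to the robot, and variables do not carry over. Pictures are saved under pics/ and viewed, about 8 in all and at most 12, crops included, and the job is handed in when it is done.

Besides the shell and the picture viewer there is one more tool, called after "Request:" as name([rows], argument=value, ...), one row to a line, values as JSON. servo_tool: Moves the arm, as the interface text tells. Its arguments: {"type":"object","properties":{"motion":{"type":"array"},"newtons":{"type":"number"}},"required":["motion"]}

```bash
mkdir -p pics; ls
cat > h.py <<'E'
import numpy as np, cv2
from station import robot, eyes, finder
from scipy.spatial.transform import Rotation as R
def cap(n, save=None):
    p=eyes.capture(n)
    if save: cv2.imwrite('pics/'+save, p['frame'][:,:,::-1])
    return p
def tips(p, names):
    for n in names:
        for f in ('tip_of','spot_in'):
            try: r=getattr(finder,f)(p,n)
            except Exception as e: print(n,f,e); continue
            print(n,f,[(np.round(d['point'],3).tolist(),round(d['score'],2)) for d in r[:2]])
E
python3 - <<'E'
from h import *
s=robot.sense(); print(s); print(robot.grip_point_offset)
a=cap('side','s0.png'); b=cap('top','t0.png')
for p in (a,b):
    print(np.round(p['tvec'],3),np.round(-cv2.Rodrigues(np.array(p['rvec']))[0].T@np.array(p['tvec']).ravel(),3))
    tips(p,['stand','hinge','bar','pawl_pivot','tub','bead_pot','spool','stop_post'])
cv2.imwrite('pics/both0.png',np.hstack([cv2.resize(p['frame'],(400,250)) for p in(a,b)])[:,:,::-1])
print(robot.sense()['time'])
E
```

```text
pics
{'time': 0.0, 'joints': array([-1.31560337e+00,  1.24490779e-01,  1.65164975e+00, -7.32058760e-05,
        1.36750772e+00, -8.25692918e-02]), 'qvel': array([-0.00072086, -0.00026199, -0.00051464,  0.00043669,  0.00157307,
       -0.00144951]), 'tau': array([-1.87736296e-03, -4.17605424e+01, -3.59932923e+01,  7.74839753e-02,
        4.92129091e-02, -1.62327615e-04]), 'ee_pos': array([ 0.21520468, -0.61266425,  0.21341066]), 'eef_rot': array([-2.56219490e+00,  1.81570650e+00,  2.54294809e-03]), 'wrist_force': array([ 0.23763132, -0.71580282,  0.19982563]), 'torque': array([ 0.04215129, -0.01010925, -0.00099895]), 'grip_width': 1.002766070349978}
0.0188
[0.639 0.098 0.834] [0.451 0.736 0.607]
stand tip_of [([0.558, 0.163, 0.002], 0.55)]
stand spot_in [([0.561, 0.18, 0.009], 0.86)]
hinge tip_of [([0.53, 0.117, 0.088], 0.69)]
hinge spot_in [([0.559, 0.183, 0.011], 0.89)]
bar tip_of [([0.605, 0.247, 0.192], 0.58), ([0.529, 0.117, 0.088], 0.52)]
bar spot_in [([0.565, 0.184, 0.152], 0.79)]
pawl_pivot tip_of [([0.667, 0.11, 0.052], 0.86)]
pawl_pivot spot_in [([0.693, 0.318, 0.031], 0.68)
[... 491 characters left out ...]
3, 0.136], 0.51)]
hinge tip_of [([0.528, 0.114, 0.088], 0.7)]
hinge spot_in []
bar tip_of [([0.605, 0.248, 0.189], 0.88)]
bar spot_in [([0.559, 0.166, 0.135], 0.9)]
pawl_pivot tip_of [([0.668, 0.111, 0.051], 0.77), ([0.623, 0.014, -0.0], 0.42)]
pawl_pivot spot_in [([0.56, 0.156, 0.125], 0.76)]
tub tip_of [([0.743, 0.068, -0.006], 0.7)]
tub spot_in [([0.752, 0.067, 0.013], 0.94)]
bead_pot tip_of [([0.763, 0.201, 0.0], 0.67)]
bead_pot spot_in [([0.559, 0.164, 0.135], 0.53), ([0.759, 0.201, 0.033], 0.47)]
spool tip_of [([0.696, 0.325, 0.0], 0.49)]
spool spot_in [([0.691, 0.326, 0.032], 0.5), ([0.761, 0.204, 0.035], 0.39)]
stop_post tip_of [([0.624, 0.015, 0.003], 0.51)]
stop_post spot_in []
1.7
```

View pics/both0.png

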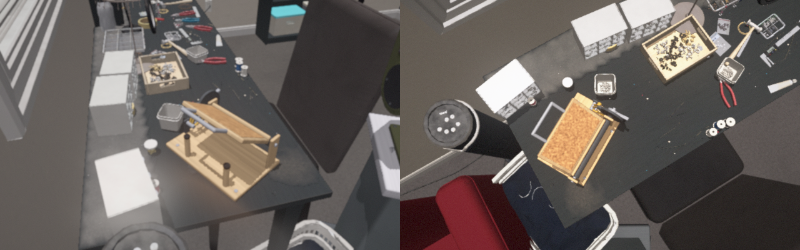

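Run:
```python
import numpy as np
h=np.array([.529,.116]); b=np.array([.605,.248]); d=b-h; L=np.hypot(*d); print(L,np.degrees(np.arctan2(d[1],d[0])), np.arctan2(.1905-.09,L), np.hypot(L,.1))
s=np.array([.556,.164]);print(np.degrees(np.arctan2(*(s-h)[::-1])),np.hypot(*(s-h)))
```

```text
0.15231546211727814 60.068488159492226 0.583244008216685 0.18220867158288595
60.642246457208714 0.05507267925205747
```

```bash
cat >> h.py <<'E'
def cloud(p):
    D=p['depth']; v,u=np.nonzero(D>0); z=D[v,u]
    X=np.c_[(u-p['cx'])/p['fx']*z,(v-p['cy'])/p['fy']*z,z]
    M=cv2.Rodrigues(np.array(p['rvec']))[0]
    return (X-np.array(p['tvec']).ravel())@M
E
python3 - <<'E'
from h import *
b=cap('top'); a=cap('side')
for p in (b,a):
    P=cloud(p); Q=P-[.556,.164,0]; c,s=np.cos(np.pi/3),np.sin(np.pi/3)
    S=np.c_[Q[:,0]*c+Q[:,1]*s,-Q[:,0]*s+Q[:,1]*c,Q[:,2]]
    xs=np.arange(-.3,.5,.05); ys=np.arange(-.45,.35,.05)
    print('max height mm; rows stand x, cols stand y',np.round(ys*1000).astype(int))
    for x in xs:
        print(int(round(x*1000)),[int(1000*np.max(S[(abs(S[:,0]-x)<.025)&(abs(S[:,1]-y)<.025),2],initial=-.999)) for y in ys])
f=b['frame']; g=a['frame']
M=lambda p,X: cv2.projectPoints(np.array([X]),np.array(p['rvec']),np.array(p['tvec']),np.array([[p['fx'],0,p['cx']],[0,p['fy'],p['cy']],[0,0,1.]]),None)[0].ravel().astype(int)
out=[]
for p in (b,a):
    u,v=M(p,[.64,.08,.08]); print(u,v)
    out.append(cv2.resize(p['frame'][max(v-55,0):v+55,max(u-65,0):u+65],(400,340),interpolation=cv2.INTER_CUBIC))
cv2.imwrite('pics/crop1.png',np.hstack(out)[:,:,::-1])
E
```

```text
max height mm; rows stand x, cols stand y [-450 -400 -350 -300 -250 -200 -150 -100  -50    0   50  100  150  200
  250  300]
-300 [45, 5, 4, 3, 6, 5, 5, 4, 3, -261, -262, -309, -739, -387, -387, -377]
-250 [48, 4, 5, 5, 4, 6, 5, 5, 6, 3, 4, -999, -392, -389, -470, -384]
-200 [48, 49, 48, 6, 4, 4, 6, 3, 6, 4, 4, 5, 3, -390, -464, -450]
-150 [25, 22, 49, 4, 5, 4, 4, 5, 4, 5, 4, 6, 6, 5, -440, -435]
-100 [23, 47, 50, 5, 5, 4, 130, 132, 18, 17, 16, 16, 6, 5, 3, -457]
-50 [115, 50, 43, 4, 4, 57, 136, 135, 122, 121, 122, 119, 5, 5, 5, -443]
0 [115, 115, 5, 4, 59, 59, 117, 154, 156, 156, 155, 154, 7, 4, -999, -423]
50 [117, 117, 116, 4, 57, 58, 54, 176, 183, 174, 183, 174, 5, 4, -425, -423]
100 [117, 116, 117, 116, 112, 30, 37, 83, 200, 201, 200, 14, 5, -999, -424, -425]
150 [113, 116, 116, 116, 114, 36, 37, 5, 5, 5, 3, 4, 0, -457, -434, -426]
200 [86, 106, 116, 114, 4, 5, 5, 117, 115, 101, 5, 3, -999, -439, -471, -463]
250 [-999, 134, 178, 188, 5, 5, 5, 117, 116, 115, 116, -249, 94, -377, -375, -377]
300 [-999, -999, -999, 227, 268, 331, 115, 116, 116, 117, 114, 138, 135, 129, -376, -185]

[... 980 characters left out ...]
13, 113, 113, 110, 1, 35, 83, 197, 198, 197, 84, 1, -999, -999, -999]
150 [357, 112, 113, 113, 112, 32, 34, 1, 1, 1, 1, 1, 1, -999, -999, -999]
200 [371, 385, 354, 113, 2, 1, 0, 112, 113, 97, 1, 1, -999, -999, -999, -999]
250 [-999, 398, 401, 391, 328, 0, -999, 113, 113, 113, 113, -999, -999, -999, -999, -999]
300 [-999, -999, 413, 410, 395, 390, 111, 113, 113, 113, 113, 137, 132, -999, -999, -999]
350 [-999, -999, -999, 404, 401, 395, 391, 380, 112, 113, 136, 144, 134, -999, -999, -999]
400 [-999, -999, -999, -999, -999, -999, 267, 410, 405, 1, -999, 147, -999, -999, -999, -999]
450 [-999, -999, -999, -999, -999, -999, -999, -999, 327, 307, 270, -999, -999, -999, -999, -999]
323 181
326 178
```

View pics/crop1.png

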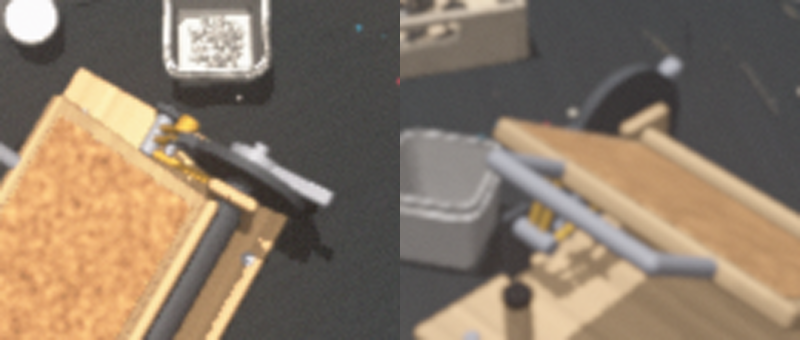

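Request:
servo_tool([
  [0, 0, -0.12, 0, 0, -0.3, 35],
  [0, 0, -0.12, 0, 0, -0.3, 35],
  [0, 0, -0.12, 0, 0, -0.3, 35],
  [0, 0, -0.12, 0, 0, -0.3, 35],
  [0, 0, -0.12, 0, 0, -0.3, 35],
  [0, 0, -0.12, 0, 0, -0.3, 35],
  [0, 0, -0.12, 0, 0, -0.3, 35],
  [0, 0, -0.12, 0, 0, -0.3, 35],
  [0, 0, -0.12, 0, 0, -0.3, 35],
  [0, 0, -0.12, 0, 0, -0.3, 35],
  [0, 0, -0.12, 0, 0, -0.3, 35],
  [0, 0, -0.12, 0, 0, -0.3, 35],
  [0, 0, -0.12, 0, 0, -0.3, 35],
  [0, 0, -0.12, 0, 0, -0.3, 35],
  [0, 0, -0.12, 0, 0, -0.3, 35],
  [0, 0, -0.12, 0, 0, -0.3, 35],
  [0, 0, -0.12, 0, 0, -0.3, 35],
  [0, 0, -0.12, 0, 0, -0.3, 35],
  [0, 0, -0.12, 0, 0, -0.3, 35],
], newtons=20)

```text
time: 3.38
ee_pos: [0.2151, -0.612, 0.3604]
eef_rot: [-2.64, -1.692, -0.004]
wrist_force: [-0.4, 0.6, -0.5]
grip_width: 0.369
```

```bash
cat >> h.py <<'E'
def st(P):
    Q=np.asarray(P)-[.556,.164,0]; c,s=np.cos(np.pi/3),np.sin(np.pi/3)
    return np.stack([Q[...,0]*c+Q[...,1]*s,-Q[...,0]*s+Q[...,1]*c,Q[...,2]],-1)
def state(bar=None):
    s=robot.sense(); Rm=R.from_rotvec(s['eef_rot']); g=s['ee_pos']-Rm.as_matrix()[:,2]*robot.grip_point_offset
    print('t',round(s['time'],2),'tcp',np.round(s['ee_pos'],4),'yaw',np.degrees(np.arctan2(*Rm.as_matrix()[[1,0],0])),'z',np.round(Rm.as_matrix()[:,2],3),'F',np.round(s['wrist_force'],2),'w',round(s['grip_width']*95.1,1))
    gs=st(g); print('grasp in stand',np.round(gs,4),'ang',np.arctan2(gs[2]-.09,gs[0]+.055),'r',np.hypot(gs[2]-.09,gs[0]+.055))
    if bar is not None: print('to bar, tool axes, units',np.round(Rm.inv().apply(np.array(bar)-g)/.025,2))
    return s
E
python3 - <<'E'
from h import *
state([.605,.248,.1905])
p=cap('top'); Q=cap('side')
for q in (p,Q):
    S=st(cloud(q)); m=(S[:,1]<-.125)&(S[:,1]>-.17)&(S[:,0]>-.13)&(S[:,0]<.0)&(S[:,2]>.07)
    S=S[m]; o=np.argsort(S[:,0]); print((S[o][::max(1,len(o)//35)]*1000).astype(int).tolist())
    tips(q,['bar'])
E
```

```text
t 3.38 tcp [ 0.2151 -0.612   0.3604] yaw 65.32191828069386 z [-0.001  0.006 -1.   ] F [-0.44  0.59 -0.51] w 35.1
grasp in stand [-0.8425 -0.0929  0.3792] ang 2.7896758378172954 r 0.8389279870863158
to bar, tool axes, units [37.73 -0.17  7.74]
[[-111, -129, 109], [-108, -129, 112], [-106, -137, 111], [-104, -128, 71], [-103, -136, 110], [-101, -132, 79], [-100, -127, 78], [-99, -136, 110], [-96, -128, 110], [-95, -131, 108], [-92, -128, 106], [-90, -135, 109], [-87, -137, 106], [-84, -131, 102], [-81, -125, 124], [-79, -138, 100], [-75, -125, 129], [-72, -133, 102], [-68, -136, 104], [-65, -133, 107], [-62, -136, 107], [-59, -132, 105], [-57, -125, 134], [-55, -144, 97], [-54, -143, 94], [-52, -143, 93], [-49, -125, 130], [-46, -136, 107], [-41, -133, 99], [-33, -126, 127], [-18, -126, 113], [-13, -131, 97], [-10, -136, 97], [-8, -125, 102], [-6, -136, 98], [-3, -128, 97], [0, -129, 76]]
bar tip_of [([0.603, 0.249, 0.194], 0.81)]
bar spot_in [([0.562, 0.168, 0.134], 0.97)]
[[-109, -129, 104], [-109, -136, 110], [-108, -133, 112], [-108, -130, 111], [-107, -130, 109], [-107, -132, 111]
[... 238 characters left out ...]
127, 104], [-101, -129, 110], [-101, -132, 111], [-100, -131, 110], [-100, -133, 109], [-100, -133, 111], [-99, -128, 110], [-98, -134, 110], [-98, -126, 109], [-96, -127, 111], [-69, -126, 129], [-67, -126, 130], [-59, -127, 131], [-52, -126, 131], [-46, -126, 129], [-45, -127, 130], [-41, -125, 130], [-39, -126, 127], [-38, -125, 130], [-38, -127, 127], [-31, -125, 124], [-29, -126, 121], [-29, -125, 124], [-27, -126, 120], [-24, -126, 119], [-24, -125, 115], [-21, -125, 117], [-21, -127, 112], [-17, -126, 114], [-3, -130, 78], [-2, -129, 81], [-2, -126, 81], [-1, -130, 81]]
bar tip_of [([0.605, 0.246, 0.192], 0.76)]
bar spot_in [([0.563, 0.185, 0.151], 0.88), ([0.757, 0.204, 0.03], 0.73)]
```

Request:
servo_tool([
  [0, 0, 0.093, 0, 0, 0, 35],
  [0, 0, 0, 1, -0.1, 0, 35],
  [0, 0, 0, 1, -0.1, 0, 35],
  [0, 0, 0, 1, -0.1, 0, 35],
  [0, 0, 0, 1, -0.1, 0, 35],
  [0, 0, 0, 1, -0.1, 0, 35],
  [0, 0, 0, 1, -0.1, 0, 35],
  [0, 0, 0, 1, -0.1, 0, 35],
  [0, 0, 0, 1, -0.1, 0, 35],
  [0, 0, 0, 1, -0.1, 0, 35],
  [0, 0, 0, 1, -0.1, 0, 35],
  [0, 0, 0, 1, -0.1, 0, 35],
  [0, 0, 0, 1, -0.1, 0, 35],
  [0, 0, 0, 1, -0.1, 0, 35],
  [0, 0, 0, 1, -0.1, 0, 35],
  [0, 0, 0, 1, -0.1, 0, 35],
  [0, 0, 0, 1, -0.1, 0, 35],
  [0, 0, 0, 1, -0.1, 0, 35],
  [0, 0, 0, 1, -0.1, 0, 35],
  [0, 0, 0, 1, -0.1, 0, 35],
])

```text
time: 5.35
ee_pos: [0.4285, -0.1629, 0.347]
eef_rot: [-2.738, -1.476, -0.002]
wrist_force: [0.5, -0.1, 0.4]
grip_width: 0.369
```

Request:
servo_tool([
  [0, 0, 0, 1, -0.1, 0, 35],
  [0, 0, 0, 1, -0.1, 0, 35],
  [0, 0, 0, 1, -0.1, 0, 35],
  [0, 0, 0, 1, -0.1, 0, 35],
  [0, 0, 0, 1, -0.1, 0, 35],
  [0, 0, 0, 1, -0.1, 0, 35],
  [0, 0, 0, 1, -0.1, 0, 35],
  [0, 0, 0, 1, -0.1, 0, 35],
  [0, 0, 0, 1, -0.1, 0, 35],
  [0, 0, 0, 1, -0.1, 0, 35],
  [0, 0, 0, 1, -0.1, 0, 35],
  [0, 0, 0, 1, -0.1, 0, 35],
  [0, 0, 0, 1, -0.1, 0, 35],
  [0, 0, 0, 1, -0.1, 0, 35],
  [0, 0, 0, 1, -0.1, 0, 35],
])

```text
time: 6.6
ee_pos: [0.6097, 0.1886, 0.3413]
eef_rot: [-2.75, -1.439, 0.019]
wrist_force: [0.1, -0.7, 0.1]
grip_width: 0.37
```

```bash
python3 -c "
from h import *
state([.604,.248,.192])"
```

```text
t 6.6 tcp [0.6097 0.1886 0.3413] yaw 55.22918820212801 z [-0.028  0.027 -0.999] F [ 0.07 -0.67  0.06] w 35.2
grasp in stand [ 0.048  -0.0349  0.3601] ang 1.2066406907764968 r 0.28907412548448147
to bar, tool axes, units [ 1.78 -1.31  6.79]
```

```bash
cat >> h.py <<'E'
RD=R.from_matrix(np.array([[.5,.866025,0],[.866025,-.5,0],[0,0,-1]]).T.T)
def fix(): # turn to get straight down at yaw 60
    s=robot.sense(); print('turn',np.round((R.from_rotvec(s['eef_rot']).inv()*RD).as_rotvec(),3))
E
python3 -c "
from h import *
fix(); print(RD.as_matrix())"
```

```text
turn [-0.038 -0.008 -0.083]
[[ 0.50000035  0.8660252   0.        ]
 [ 0.8660252  -0.50000035  0.        ]
 [ 0.          0.         -1.        ]]
```

Request:
servo_tool([
  [-0.038, -0.008, -0.083, 0, 0, 0, 35],
  [0, 0, 0, 0.65, -0.46, 0.7, 35],
  [0, 0, 0, 0.65, -0.46, 0.7, 35],
  [0, 0, 0, 0.65, -0.46, 0.7, 35],
  [0, 0, 0, 0, 0, 0.8, 35],
  [0, 0, 0, 0, 0, 0.8, 35],
  [0, 0, 0, 0, 0, 0, 35],
])

```text
time: 7.18
ee_pos: [0.6039, 0.2562, 0.2389]
eef_rot: [-2.721, -1.568, 0.008]
wrist_force: [-1.2, -0.2, -0.4]
grip_width: 0.371
```

```bash
python3 -c "
from h import *
state([.604,.248,.192]);fix()
p=cap('side','s2.png'); tips(p,['bar'])
q=cap('top','t2.png'); tips(q,['bar'])
cv2.imwrite('pics/b2.png',np.hstack([p['frame'][60:330,170:570],q['frame'][60:330,170:570]])[:,:,::-1])"
```

```text
t 7.18 tcp [0.6039 0.2562 0.2389] yaw 59.88825077686233 z [-0.005 -0.002 -1.   ] F [-1.18 -0.25 -0.44] w 35.3
grasp in stand [0.1039 0.0045 0.2577] ang 0.8124467166357634 r 0.23104084317517679
to bar, tool axes, units [-0.28  0.17  2.63]
turn [-0.003  0.004 -0.002]
bar tip_of [([0.606, 0.244, 0.195], 0.76)]
bar spot_in [([0.559, 0.192, 0.148], 0.59)]
bar tip_of []
bar spot_in [([0.568, 0.15, 0.126], 0.77)]
```

View pics/b2.png

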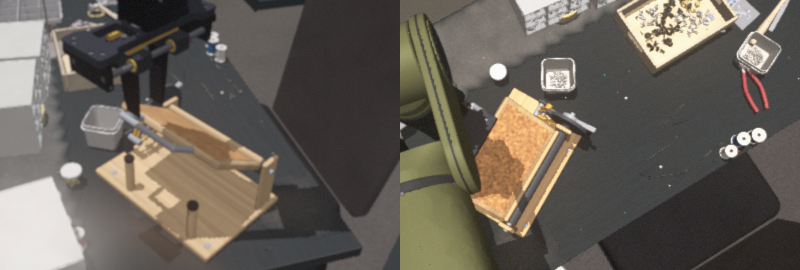

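Request:
servo_tool([
  [0, 0, 0, -0.27, 0.17, 0.3, 35],
  [0, 0, 0, 0, 0, 0.6, 35],
  [0, 0, 0, 0, 0, 0.6, 35],
  [0, 0, 0, 0, 0, 0.6, 35],
  [0, 0, 0, 0, 0, 0.4, 35],
  [0, 0, 0, 0, 0, 0, 35],
])

```text
time: 7.98
ee_pos: [0.6115, 0.2461, 0.1857]
eef_rot: [2.722, 1.56, 0.027]
wrist_force: [-0.4, -0.3, 0.6]
grip_width: 0.369
```

```bash
python3 -c "
from h import *
state([.605,.247,.193]);fix()
p=cap('side'); tips(p,['bar'])
cv2.imwrite('pics/b3.png',cv2.resize(p['frame'][130:250,240:440],(800,480))[:,:,::-1])"
```

```text
t 7.98 tcp [0.6115 0.2461 0.1857] yaw 59.66122294197487 z [ 0.017  0.005 -1.   ] F [-0.4  -0.32  0.63] w 35.1
grasp in stand [ 0.0986 -0.0068  0.2045] ang 0.64032446455143 r 0.1915992351538111
to bar, tool axes, units [-0.1  -0.24  0.45]
turn [ 0.012 -0.013 -0.006]
bar tip_of [([0.604, 0.249, 0.192], 0.75)]
bar spot_in [([0.55, 0.194, 0.147], 0.65)]
```

View pics/b3.png

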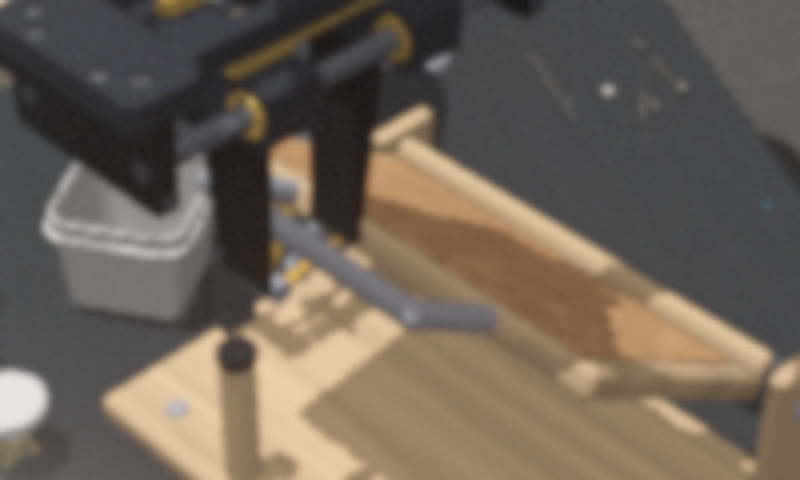

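Request:
servo_tool([
  [0.012, -0.013, -0.006, -0.1, -0.24, 0.3, 35],
  [0, 0, 0, 0, 0, 0.17, 30],
  [0, 0, 0, 0, 0, 0, 20],
  [0, 0, 0, 0, 0, 0, 15],
  [0, 0, 0, 0, 0, 0, 10],
  [0, 0, 0, 0, 0, 0, 5],
  [0, 0, 0, 0, 0, 0, 5],
  [0, 0, 0, 0, 0, 0, 5],
], newtons=20)

```text
time: 8.8
ee_pos: [0.6073, 0.248, 0.1798]
eef_rot: [2.717, 1.571, 0.01]
wrist_force: [-0.7, 0.1, -0.9]
grip_width: 0.102
```

```bash
python3 -c "
from h import *
state([.605,.247,.193]);fix()"
```

```text
t 8.8 tcp [0.6073 0.248  0.1798] yaw 60.05922909786196 z [ 0.007  0.001 -1.   ] F [-0.73  0.1  -0.88] w 9.7
grasp in stand [ 0.0983 -0.0024  0.1986] ang 0.6162215743078107 r 0.18786755058082544
to bar, tool axes, units [-0.08 -0.06  0.22]
turn [ 0.006 -0.004  0.001]
```

Request:
servo_tool([
  [0, 0, 0, -0.22, 0, -0.3, 5],
  [0, 0, 0, -0.23, 0, -0.29, 5],
  [0, 0, 0, -0.25, 0, -0.27, 5],
  [0, 0, 0, -0.25, 0, -0.27, 5],
  [0, 0, 0, 0, 0, 0, 5],
])

```text
time: 9.22
ee_pos: [0.5946, 0.2263, 0.2111]
eef_rot: [2.719, 1.571, 0.015]
wrist_force: [-0.4, -0.2, -2.0]
grip_width: 0.101
```

```bash
cat >> h.py <<'E'
def arc(t1,n,off=(0,0)): # shifts from measured grasp to bar at angle t1, + offset of grasp from bar
    s=state(); fix(); Rm=R.from_rotvec(s['eef_rot']).as_matrix(); g=st(s['ee_pos']-Rm[:,2]*robot.grip_point_offset)
    t0=np.arctan2(g[2]-off[1]-.09,g[0]-off[0]+.055); 
    F=s['wrist_force']; fx=F[0]*.5+F[1]*.866; th=t0
    print('th',round(t0,4),'Ftan',round(-fx*np.sin(th)+F[2]*np.cos(th),2),'Frad',round(fx*np.cos(th)+F[2]*np.sin(th),2))
    T=np.linspace(t0,t1,n+1); x=-.055+.185*np.cos(T)+off[0]; z=.09+.185*np.sin(T)+off[1]
    x[0],z[0]=g[0],g[2]
    print(np.round(np.c_[np.diff(x),-np.diff(z)]/.025,2).tolist(), 'y',round(g[1]/.025,2))
E
python3 -c "
from h import *
arc(.95,4,(0,.004))"
```

```text
t 9.22 tcp [0.5946 0.2263 0.2111] yaw 60.04590502568654 z [ 0.009  0.003 -1.   ] F [-0.38 -0.17 -1.98] w 9.6
grasp in stand [ 0.0731 -0.0021  0.2299] ang 0.829241326468249 r 0.1896767758030764
turn [ 0.006 -0.007  0.001]
th 0.8148 Ftan -1.11 Frad -1.67
[[-0.23, -0.12], [-0.19, -0.16], [-0.2, -0.16], [-0.2, -0.15]] y -0.09
```

Request:
servo_tool([
  [0, 0, 0, -0.22, 0, -0.13, 5],
  [0, 0, 0, -0.19, 0, -0.16, 5],
  [0, 0, 0, -0.2, 0, -0.16, 5],
  [0, 0, 0, -0.18, 0, -0.14, 5],
  [0, 0, 0, 0, 0, 0, 5],
])

```text
time: 9.63
ee_pos: [0.584, 0.2084, 0.2293]
eef_rot: [2.72, 1.571, 0.023]
wrist_force: [-0.5, 1.4, -1.0]
grip_width: 0.101
```

```bash
python3 -c "
from h import *
arc(1.0,2,(0,.004))
p=cap('side')
cv2.imwrite('pics/b4.png',cv2.resize(p['frame'][110:250,240:440],(800,560))[:,:,::-1])"
```

```text
t 9.63 tcp [0.584  0.2084 0.2293] yaw 60.01691041467977 z [ 0.013  0.007 -1.   ] F [-0.52  1.39 -1.03] w 9.6
grasp in stand [ 0.0522 -0.0019  0.2481] ang 0.9749212099188914 r 0.19098373903935523
turn [ 0.008 -0.013  0.   ]
th 0.963 Ftan -1.37 Frad -0.31
[[-0.17, 0.01], [-0.11, -0.08]] y -0.08
```

View pics/b4.png

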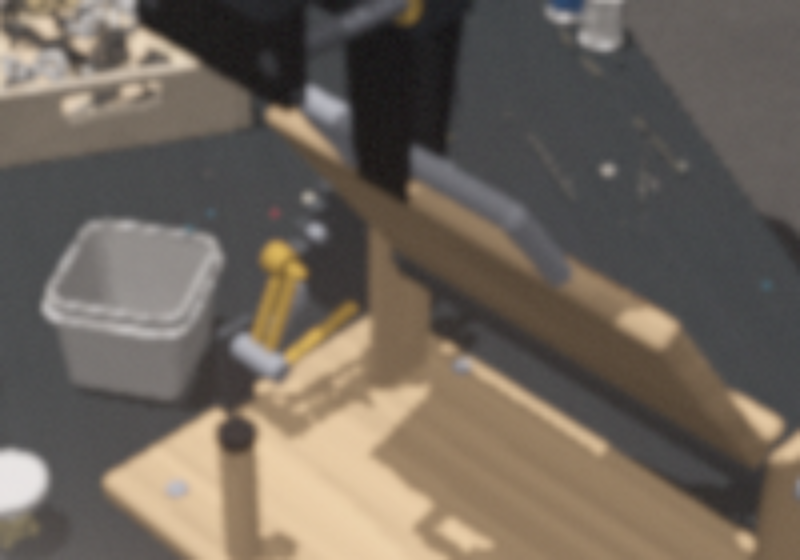

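Request:
servo_tool([
  [0, 0, 0, -0.17, 0, -0.05, 5],
  [0, 0, 0, -0.11, 0, -0.08, 5],
  [0, 0, 0, 0, 0, 0, 5],
])

```text
time: 9.93
ee_pos: [0.581, 0.2033, 0.2333]
eef_rot: [-2.719, -1.571, -0.029]
wrist_force: [0.9, 0.8, -0.4]
grip_width: 0.095
```

```bash
cat >> h.py <<'E'
def pawl():
    p=cap('side'); f=p['frame'][165:205,285:335].astype(int); m=(f[...,0]-f[...,2]>90)
    v,u=np.nonzero(m); k=v<np.min(v,initial=99)+6
    print('pawl tip px',np.round([u[k].mean()+285,v[k].mean()+165],1),len(u)); return p
E
python3 -c "
from h import *
arc(1.03,2,(0,.005)); pawl()"
```

```text
t 9.93 tcp [0.581  0.2033 0.2333] yaw 60.03958338804506 z [ 0.015  0.01  -1.   ] F [ 0.89  0.81 -0.4 ] w 9.0
grasp in stand [ 0.0462 -0.0018  0.2521] ang 1.0124512376887012 r 0.191113874027785
turn [ 0.008 -0.017  0.001]
th 0.9983 Ftan -1.18 Frad 0.29
[[-0.14, 0.0], [-0.1, -0.06]] y -0.07
pawl tip px [309.6 173.9] 121
```

Request:
servo_tool([
  [0.008, -0.015, 0, -0.12, 0, -0.04, 5],
  [0, 0, 0, -0.08, 0, -0.05, 5],
  [0, 0, 0, 0, 0, 0, 5],
])

```text
time: 10.23
ee_pos: [0.5788, 0.1998, 0.2361]
eef_rot: [-2.718, -1.572, -0.003]
wrist_force: [1.5, 2.5, 0.4]
grip_width: 0.098
```

```bash
python3 -c "
from h import *
arc(1.06,2,(0,.005)); pawl()"
```

```text
t 10.23 tcp [0.5788 0.1998 0.2361] yaw 60.06605252549575 z [ 0.001  0.002 -1.   ] F [1.49 2.48 0.4 ] w 9.3
grasp in stand [ 0.0423 -0.0019  0.2549] ang 1.0374771186614362 r 0.19147046900717613
turn [-0.001 -0.002  0.001]
th 1.0239 Ftan -2.26 Frad 1.85
[[-0.16, 0.01], [-0.12, -0.07]] y -0.07
pawl tip px [308.5 173.9] 110
```

Request:
servo_tool([
  [0, 0, 0, -0.08, 0, -0.03, 5],
  [0, 0, 0, -0.04, 0, -0.03, 5],
  [0, 0, 0, 0, 0, 0, 5],
])

```text
time: 10.53
ee_pos: [0.5775, 0.1976, 0.2377]
eef_rot: [-2.718, -1.572, -0.004]
wrist_force: [0.8, 3.0, 0.2]
grip_width: 0.099
```

```bash
python3 -c "
from h import *
arc(1.06,2,(0,.005)); pawl()"
```

```text
t 10.53 tcp [0.5775 0.1976 0.2377] yaw 60.0820830962084 z [ 0.001  0.003 -1.   ] F [0.8  3.02 0.21] w 9.4
grasp in stand [ 0.0398 -0.0018  0.2565] ang 1.0531387412942466 r 0.19156911502518764
turn [-0.001 -0.004  0.001]
th 1.0399 Ftan -2.49 Frad 1.71
[[-0.11, 0.04], [-0.06, -0.04]] y -0.07
pawl tip px [306.4 173.9] 88
```

Request:
servo_tool([
  [0, 0, 0, -0.08, 0, -0.03, 5],
  [0, 0, 0, -0.05, 0, -0.03, 5],
  [0, 0, 0, 0, 0, 0, 5],
])

```text
time: 10.83
ee_pos: [0.5758, 0.1948, 0.2396]
eef_rot: [-2.717, -1.572, -0.005]
wrist_force: [0.4, 1.9, -0.3]
grip_width: 0.101
```

```bash
python3 -c "
from h import *
arc(1.08,2,(0,.006)); p=pawl()
cv2.imwrite('pics/b5.png',cv2.resize(p['frame'][140:230,260:380],(640,480))[:,:,::-1])"
```

```text
t 10.83 tcp [0.5758 0.1948 0.2396] yaw 60.08806897192308 z [ 0.002  0.004 -1.   ] F [ 0.35  1.92 -0.25] w 9.6
grasp in stand [ 0.0365 -0.0018  0.2584] ang 1.0732202675345368 r 0.19166112452366785
turn [-0.001 -0.004  0.002]
th 1.0579 Ftan -1.72 Frad 0.68
[[-0.1, 0.01], [-0.07, -0.04]] y -0.07
pawl tip px [304.3 174.9] 96
```

View pics/b5.png

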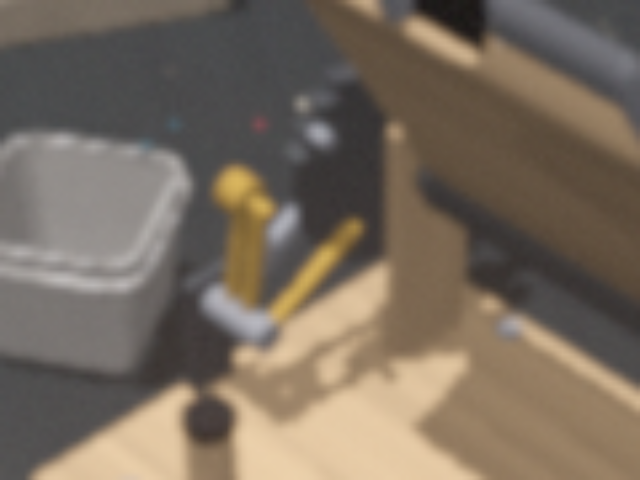

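Request:
servo_tool([
  [0, 0, 0, -0.08, 0, -0.02, 5],
  [0, 0, 0, -0.06, 0, -0.03, 5],
  [0, 0, 0, 0, 0, 0, 5],
])

```text
time: 11.13
ee_pos: [0.5741, 0.1918, 0.2416]
eef_rot: [-2.717, -1.572, -0.007]
wrist_force: [-0.4, 2.2, 1.3]
grip_width: 0.1
```

```bash
python3 -c "
from h import *
arc(1.09,2,(0,.006)); p=pawl()"
```

```text
t 11.13 tcp [0.5741 0.1918 0.2416] yaw 60.096100606963965 z [ 0.002  0.005 -1.   ] F [-0.38  2.24  1.35] w 9.5
grasp in stand [ 0.033  -0.0017  0.2604] ang 1.0938787641399206 r 0.1917498271262941
turn [-0.    -0.005  0.002]
th 1.0791 Ftan -0.91 Frad 2.02
[[-0.06, 0.03], [-0.04, -0.02]] y -0.07
pawl tip px [302.4 175.9] 97
```

Request:
servo_tool([
  [0, 0, 0, -0.07, 0, -0.02, 5],
  [0, 0, 0, -0.05, 0, -0.03, 5],
  [0, 0, 0, 0, 0, 0, 5],
])

```text
time: 11.43
ee_pos: [0.5725, 0.1892, 0.2431]
eef_rot: [-2.717, -1.571, -0.008]
wrist_force: [-0.2, 2.7, 2.4]
grip_width: 0.1
```

```bash
python3 -c "
from h import *
arc(1.11,2,(0,.006)); p=pawl()"
```

```text
t 11.43 tcp [0.5725 0.1892 0.2431] yaw 60.09679810852092 z [ 0.003  0.005 -1.   ] F [-0.21  2.71  2.42] w 9.5
grasp in stand [ 0.03   -0.0017  0.2619] ang 1.1117061574762783 r 0.19178333521887114
turn [-0.    -0.006  0.002]
th 1.0974 Ftan -0.89 Frad 3.17
[[-0.07, 0.03], [-0.04, -0.02]] y -0.07
pawl tip px [300.9 176.6] 92
```

Request:
servo_tool([
  [0, 0, 0, -0.06, 0, -0.05, 5],
  [0, 0, 0, -0.05, 0, -0.05, 5],
  [0, 0, 0, 0, 0, 0, 5],
])

```text
time: 11.73
ee_pos: [0.5707, 0.1862, 0.245]
eef_rot: [-2.717, -1.572, -0.005]
wrist_force: [0.1, 2.7, 2.1]
grip_width: 0.095
```

```bash
python3 -c "
from h import *
arc(1.13,2,(0,.007)); p=pawl()"
```

```text
t 11.73 tcp [0.5707 0.1862 0.245 ] yaw 60.09452550478039 z [ 0.001  0.004 -1.   ] F [0.08 2.73 2.06] w 9.1
grasp in stand [ 0.0265 -0.0017  0.2638] ang 1.132330378687662 r 0.19195636906027655
turn [-0.001 -0.004  0.002]
th 1.1163 Ftan -1.26 Frad 2.9
[[-0.06, 0.0], [-0.05, -0.02]] y -0.07
pawl tip px [301.9 180.7] 85
```

```bash
python3 -c "
from h import *
p=cap('side')
cv2.imwrite('pics/b6.png',cv2.resize(p['frame'][140:230,260:380],(640,480))[:,:,::-1])"
```

```text
(no output)
```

View pics/b6.png

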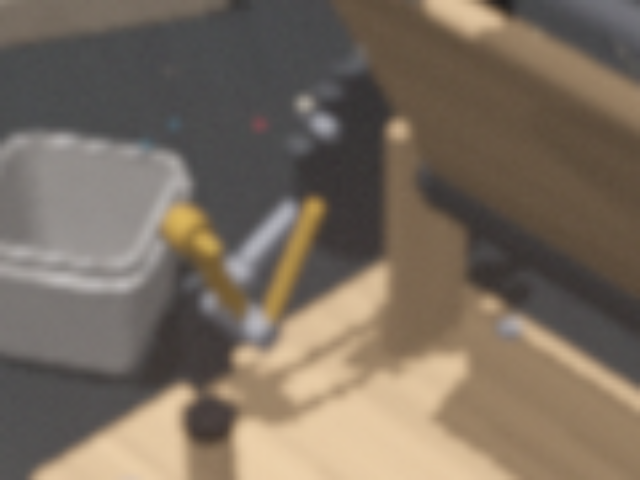

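```bash
python3 -c "
from h import *
arc(.9,6,(0,.007))"
```

```text
t 11.83 tcp [0.5708 0.1863 0.2449] yaw 60.09148974791401 z [ 0.001  0.004 -1.   ] F [-0.16  2.56  1.93] w 9.4
grasp in stand [ 0.0266 -0.0017  0.2637] ang 1.1316863685819663 r 0.19195823761925213
turn [-0.001 -0.004  0.002]
th 1.1157 Ftan -1.07 Frad 2.67
[[0.23, 0.14], [0.23, 0.13], [0.23, 0.14], [0.22, 0.15], [0.22, 0.15], [0.21, 0.16]] y -0.07
```

Request:
servo_tool([
  [0, 0, 0, 0.23, 0, 0.12, 5],
  [0, 0, 0, 0.23, 0, 0.13, 5],
  [0, 0, 0, 0.23, 0, 0.14, 5],
  [0, 0, 0, 0.22, 0, 0.15, 5],
  [0, 0, 0, 0.22, 0, 0.15, 5],
  [0, 0, 0, 0.21, 0, 0.16, 5],
  [0, 0, 0, 0, 0, 0, 5],
])

```text
time: 12.42
ee_pos: [0.5892, 0.2175, 0.2204]
eef_rot: [-2.719, -1.574, -0.001]
wrist_force: [0.6, 2.4, 2.3]
grip_width: 0.099
```

```bash
python3 -c "
from h import *
arc(.7,5,(0,.006)); p=cap('side','s7.png'); f=p['frame'][165:205,275:335].astype(int); v,u=np.nonzero(f[...,0]-f[...,2]>90); print(u.min()+275,v[u<u.min()+5].mean()+165,len(u))"
```

```text
t 12.42 tcp [0.5892 0.2175 0.2204] yaw 60.12339179253732 z [ 0.  0. -1.] F [0.57 2.42 2.3 ] w 9.4
grasp in stand [ 0.0629 -0.002   0.2392] ang 0.902214498782415 r 0.190162757626767
turn [ 0.    -0.     0.002]
th 0.8822 Ftan -0.37 Frad 3.29
[[0.19, 0.19], [0.2, 0.18], [0.19, 0.19], [0.18, 0.2], [0.18, 0.2]] y -0.08
291 181.46153846153845 67
```

Request:
servo_tool([
  [0, 0, 0, 0.2, 0, 0.16, 5],
  [0, 0, 0, 0.2, 0, 0.17, 5],
  [0, 0, 0, 0.19, 0, 0.19, 5],
  [0, 0, 0, 0.18, 0, 0.2, 5],
  [0, 0, 0, 0.18, 0, 0.2, 5],
  [0, 0, 0, 0, 0, 0, 5],
])

```text
time: 12.97
ee_pos: [0.6018, 0.2389, 0.1943]
eef_rot: [2.718, 1.572, -0.003]
wrist_force: [1.7, 1.8, 1.7]
grip_width: 0.098
```

```bash
python3 -c "
from h import *
arc(.3,10,(0,.006)); p=cap('side'); tips(p,['bar'])"
```

```text
t 12.97 tcp [0.6018 0.2389 0.1943] yaw 60.09542219957464 z [-0.001 -0.002 -1.   ] F [1.66 1.77 1.67] w 9.4
grasp in stand [ 0.0878 -0.0022  0.2131] ang 0.7113852970867393 r 0.18848015318911768
turn [0.    0.002 0.002]
th 0.6868 Ftan -0.21 Frad 2.89
[[0.19, 0.22], [0.17, 0.23], [0.16, 0.24], [0.15, 0.24], [0.14, 0.25], [0.13, 0.25], [0.12, 0.26], [0.11, 0.26], [0.1, 0.27], [0.09, 0.27]] y -0.09
bar tip_of []
bar spot_in [([0.542, 0.192, 0.15], 0.64), ([0.552, 0.177, 0.004], 0.38)]
```

Request:
servo_tool([
  [0, 0, 0, 0.17, 0, 0.21, 5],
  [0, 0, 0, 0.16, 0, 0.23, 5],
  [0, 0, 0, 0.16, 0, 0.24, 5],
  [0, 0, 0, 0.15, 0, 0.24, 5],
  [0, 0, 0, 0.14, 0, 0.25, 5],
  [0, 0, 0, 0.13, 0, 0.25, 5],
  [0, 0, 0, 0.12, 0, 0.26, 5],
  [0, 0, 0, 0, 0, 0, 5],
])

```text
time: 13.78
ee_pos: [0.6153, 0.2618, 0.1486]
eef_rot: [2.718, 1.571, -0.004]
wrist_force: [1.3, 1.3, -0.2]
grip_width: 0.099
```

```bash
python3 -c "
from h import *
arc(.1,7,(0,.006))"
```

```text
t 13.78 tcp [0.6153 0.2618 0.1486] yaw 60.04775338427888 z [-0.001 -0.003 -1.   ] F [ 1.32  1.26 -0.25] w 9.4
grasp in stand [ 0.1144 -0.0025  0.1674] ang 0.4286157761302998 r 0.18625405460877575
turn [0.001 0.003 0.001]
th 0.3989 Ftan -0.91 Frad 1.51
[[0.16, 0.28], [0.1, 0.3], [0.09, 0.3], [0.08, 0.31], [0.06, 0.31], [0.05, 0.31], [0.04, 0.31]] y -0.1
```

Request:
servo_tool([
  [0, 0, 0, 0.13, 0, 0.28, 5],
  [0, 0, 0, 0.1, 0, 0.3, 5],
  [0, 0, 0, 0.09, 0, 0.3, 5],
  [0, 0, 0, 0.08, 0, 0.31, 5],
  [0, 0, 0, 0.06, 0, 0.31, 5],
  [0, 0, 0, 0.05, 0, 0.31, 5],
  [0, 0, 0, 0, 0, 0, 5],
])

```text
time: 14.37
ee_pos: [0.6223, 0.2733, 0.0974]
eef_rot: [2.717, 1.57, -0.005]
wrist_force: [2.6, 1.0, 0.0]
grip_width: 0.098
```

```bash
python3 -c "
from h import *
arc(0,4,(0,.006))"
```

```text
t 14.37 tcp [0.6223 0.2733 0.0974] yaw 60.04341127781405 z [-0.001 -0.004 -1.   ] F [2.63 0.95 0.  ] w 9.3
grasp in stand [ 0.1279 -0.0027  0.1162] ang 0.14231077145023105 r 0.18472746759160047
turn [0.001 0.004 0.001]
th 0.11 Ftan -0.23 Frad 2.13
[[0.06, 0.2], [0.01, 0.2], [0.01, 0.2], [0.0, 0.2]] y -0.11
```

Request:
servo_tool([
  [0, 0, 0, 0.02, 0, 0.2, 5],
  [0, 0, 0, 0.01, 0, 0.2, 5],
  [0, 0, 0, 0, 0, 0.2, 5],
  [0, 0, 0, 0, 0, 0.12, 5],
  [0, 0, 0, 0, 0, 0, 5],
])

```text
time: 14.78
ee_pos: [0.6229, 0.2744, 0.0774]
eef_rot: [2.718, 1.57, -0.004]
wrist_force: [1.8, 1.0, -0.9]
grip_width: 0.099
```

```bash
python3 -c "
from h import *
arc(0,1,(0,.006))
p=cap('side'); cv2.imwrite('pics/b8.png',cv2.resize(p['frame'][130:270,240:440],(800,560))[:,:,::-1])"
```

```text
t 14.78 tcp [0.6229 0.2744 0.0774] yaw 60.035293663619676 z [-0.001 -0.003 -1.   ] F [ 1.78  1.03 -0.93] w 9.4
grasp in stand [ 0.1291 -0.0027  0.0962] ang 0.03361421533789752 r 0.18421147291178758
turn [0.001 0.003 0.001]
th 0.001 Ftan -0.93 Frad 1.78
[[0.04, 0.01]] y -0.11
```

View pics/b8.png

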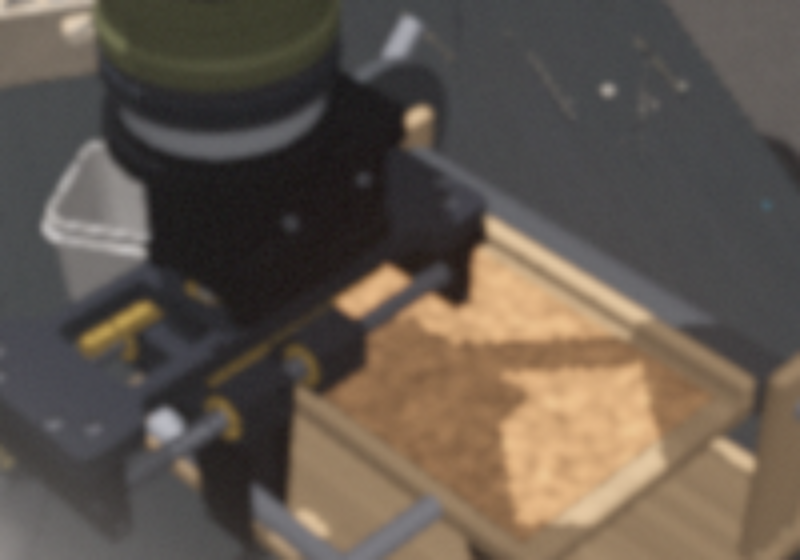

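Request:
servo_tool([
  [0, 0, 0, 0, 0, 0.1, 5],
  [0, 0, 0, 0, 0, 0.08, 5],
  [0, 0, 0, 0, 0, 0, 5],
  [0, 0, 0, 0, 0, 0, 5],
])

```text
time: 15.17
ee_pos: [0.623, 0.2743, 0.0761]
eef_rot: [2.718, 1.57, -0.004]
wrist_force: [0.7, 0.2, -1.5]
grip_width: 0.1
```

Request:
servo_tool([
  [0, 0, 0, 0, 0, 0.12, 5],
  [0, 0, 0, 0, 0, 0.12, 5],
  [0, 0, 0, 0, 0, 0, 5],
  [0, 0, 0, 0, 0, 0, 5],
])

```text
time: 15.5
ee_pos: [0.6229, 0.2744, 0.0764]
eef_rot: [2.718, 1.57, -0.006]
wrist_force: [1.5, 0.7, -1.4]
grip_width: 0.099
```

Request:
servo_tool([
  [0, 0, 0, 0, 0, 0.12, 5],
  [0, 0, 0, 0, 0, 0.12, 5],
])

```text
time: 15.67
ee_pos: [0.6231, 0.2743, 0.0751]
eef_rot: [2.718, 1.571, -0.007]
wrist_force: [-11.1, -3.3, 20.8]
grip_width: 0.096
```

```bash
python3 -c "
from h import *
s=state(); print(np.round(s['joints'],3))
p=cap('side'); P=st(cloud(p)); m=(abs(P[:,0]-0.03)<.02)&(P[:,1]>.03)&(P[:,1]<.09)&(P[:,2]>.07)
Q=P[m]; print(len(Q)); 
m=(P[:,0]>-.03)&(P[:,0]<.075)&(P[:,1]>.03)&(P[:,1]<.085)&(P[:,2]>.07)&(P[:,2]<.14); Q=P[m]
print(len(Q),np.polyfit(Q[:,0],Q[:,2],1))
m=(P[:,0]>.09)&(P[:,0]<.15)&(P[:,1]>.042)&(P[:,1]<.053)&(P[:,2]>.06)&(P[:,2]<.13); Q=P[m]; print(np.round(Q[::4],3).tolist())"
```

```text
t 15.67 tcp [0.6231 0.2743 0.0751] yaw 60.040721510813704 z [-0.003 -0.004 -1.   ] F [-11.05  -3.32  20.76] w 9.1
grasp in stand [ 0.1292 -0.003   0.0939] ang 0.020970429002374343 r 0.1842518828463966
[ 0.337  0.307  1.681 -0.004  1.157 -0.709]
813
1773 [-0.00130846  0.09666321]
[[0.09, 0.049, 0.095], [0.091, 0.05, 0.094], [0.094, 0.048, 0.093], [0.099, 0.047, 0.093], [0.095, 0.051, 0.094], [0.101, 0.048, 0.093], [0.097, 0.052, 0.094], [0.101, 0.05, 0.093], [0.107, 0.046, 0.093], [0.103, 0.051, 0.093], [0.109, 0.046, 0.092], [0.106, 0.05, 0.093], [0.112, 0.047, 0.093], [0.109, 0.051, 0.094], [0.115, 0.047, 0.093], [0.111, 0.051, 0.093], [0.118, 0.049, 0.095], [0.113, 0.051, 0.093], [0.119, 0.05, 0.095], [0.128, 0.043, 0.094], [0.122, 0.05, 0.094], [0.132, 0.042, 0.094], [0.126, 0.047, 0.094], [0.122, 0.05, 0.093], [0.132, 0.042, 0.092], [0.129, 0.047, 0.094], [0.125, 0.051, 0.093], [0.132, 0.046, 0.094], [0.129, 0.052, 0.096], [0.136, 0.042, 0.091], [0.133, 0.048, 0.093], [0.129, 0.051, 0.093], [0.135, 0.046, 0.091], [0.132, 0.051, 0.093], [0.134, 0.045, 0.088], [0.133, 0.051, 0.092], [0.134, 0.049, 0.089], [0.136, 0.052, 0.091]]
```

Request:
servo_tool([
  [0, 0, 0, 0, 0, -0.03, 5],
  [0, 0, 0, 0, 0, 0, 5],
  [0, 0, 0, 0, 0, 0, 5],
  [0, 0, 0, 0, 0, 0, 5],
])

```text
time: 16.05
ee_pos: [0.623, 0.2743, 0.0754]
eef_rot: [2.718, 1.57, -0.007]
wrist_force: [-1.7, -0.3, 3.5]
grip_width: 0.101
```

```bash
python3 -c "
from h import *
arc(.46,11,(0,.004)); p=cap('side'); tips(p,['pawl_pivot'])"
```

```text
t 16.05 tcp [0.623  0.2743 0.0754] yaw 60.03628187192311 z [-0.003 -0.004 -1.   ] F [-1.66 -0.28  3.53] w 9.6
grasp in stand [ 0.1291 -0.0028  0.0942] ang 0.022882977826259775 r 0.18417822595304345
turn [-0.     0.005  0.001]
th 0.0012 Ftan 3.53 Frad -1.07
[[0.03, -0.31], [-0.02, -0.31], [-0.03, -0.31], [-0.05, -0.31], [-0.06, -0.3], [-0.07, -0.3], [-0.08, -0.3], [-0.1, -0.29], [-0.11, -0.29], [-0.12, -0.28], [-0.13, -0.28]] y -0.11
pawl_pivot tip_of []
pawl_pivot spot_in [([0.522, 0.207, 0.1], 0.82)]
```

Request:
servo_tool([
  [0, 0, 0, 0, 0, -0.31, 5],
  [0, 0, 0, -0.02, 0, -0.31, 5],
  [0, 0, 0, -0.03, 0, -0.31, 5],
  [0, 0, 0, -0.05, 0, -0.31, 5],
  [0, 0, 0, -0.06, 0, -0.3, 5],
  [0, 0, 0, -0.07, 0, -0.3, 5],
  [0, 0, 0, -0.08, 0, -0.3, 5],
  [0, 0, 0, -0.1, 0, -0.29, 5],
  [0, 0, 0, -0.11, 0, -0.29, 5],
  [0, 0, 0, 0, 0, 0, 5],
])

```text
time: 17.03
ee_pos: [0.6155, 0.2618, 0.1493]
eef_rot: [2.719, 1.57, -0.008]
wrist_force: [-0.1, -0.3, -0.9]
grip_width: 0.1
```

```bash
python3 -c "
from h import *
arc(.47,3,(0,.004))"
```

```text
t 17.03 tcp [0.6155 0.2618 0.1493] yaw 60.007728956900266 z [-0.003 -0.004 -1.   ] F [-0.09 -0.31 -0.94] w 9.5
grasp in stand [ 0.1145 -0.0026  0.1681] ang 0.43154729377908674 r 0.18661936646909016
turn [-0.001  0.006  0.   ]
th 0.4119 Ftan -0.73 Frad -0.66
[[-0.06, -0.13], [-0.06, -0.13], [-0.06, -0.13]] y -0.11
```

Request:
servo_tool([
  [0, 0, 0, -0.07, 0, -0.17, 5],
  [0, 0, 0, -0.07, 0, -0.16, 5],
  [0, 0, 0, -0.07, 0, -0.15, 5],
  [0, 0, 0, 0, 0, 0, 5],
])

```text
time: 17.37
ee_pos: [0.6124, 0.2566, 0.1625]
eef_rot: [2.719, 1.57, -0.008]
wrist_force: [0.3, 0.9, -1.2]
grip_width: 0.099
```

```bash
python3 -c "
from h import *
arc(.42,3,(0,.004)); p=cap('side'); tips(p,['pawl_pivot'])
P=st(cloud(p)); m=(P[:,0]>-.03)&(P[:,0]<.06)&(P[:,1]>.02)&(P[:,1]<.085)&(P[:,2]>.09)&(P[:,2]<.19); Q=P[m]
print(len(Q),np.arctan(np.polyfit(Q[:,0],Q[:,2],1)[0]))
cv2.imwrite('pics/b9.png',cv2.resize(p['frame'][130:250,240:400],(640,480))[:,:,::-1])"
```

```text
t 17.37 tcp [0.6124 0.2566 0.1625] yaw 59.99101811993327 z [-0.003 -0.004 -1.   ] F [ 0.33  0.88 -1.17] w 9.4
grasp in stand [ 0.1085 -0.0026  0.1813] ang 0.5092523039568108 r 0.1872450468153746
turn [-0.001  0.005 -0.   ]
th 0.4904 Ftan -1.47 Frad 0.27
[[0.07, 0.16], [0.08, 0.16], [0.07, 0.16]] y -0.1
pawl_pivot tip_of [([0.669, 0.111, 0.055], 0.78)]
pawl_pivot spot_in [([0.543, 0.187, 0.016], 0.73), ([0.544, 0.191, 0.134], 0.7)]
981 0.47717592557879773
```

View pics/b9.png

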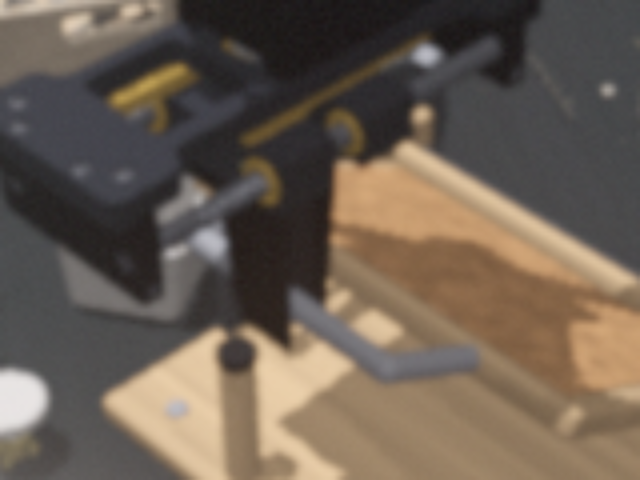

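Request:
servo_tool([
  [0, 0, 0, 0.07, 0, 0.16, 5],
  [0, 0, 0, 0.07, 0, 0.16, 5],
  [0, 0, 0, 0.05, 0, 0.12, 5],
])

```text
time: 17.77
ee_pos: [0.6153, 0.2615, 0.1503]
eef_rot: [2.719, 1.57, -0.006]
wrist_force: [0.8, 0.4, -1.2]
grip_width: 0.101
```

```bash
python3 -c "
from h import *
arc(.40,2,(0,.004))"
```

```text
t 17.77 tcp [0.6153 0.2615 0.1503] yaw 60.01101649047987 z [-0.002 -0.004 -1.   ] F [ 0.75  0.41 -1.17] w 9.6
grasp in stand [ 0.1142 -0.0026  0.1691] ang 0.4372218182211888 r 0.1867819504743185
turn [-0.     0.004  0.   ]
th 0.4176 Ftan -1.37 Frad 0.2
[[0.02, 0.06], [0.03, 0.06]] y -0.1
```

Request:
servo_tool([
  [0, 0, 0, 0.03, 0, 0.08, 5],
  [0, 0, 0, 0.02, 0, 0.06, 5],
])

```text
time: 17.93
ee_pos: [0.6162, 0.263, 0.146]
eef_rot: [2.718, 1.571, -0.007]
wrist_force: [-0.3, -0.7, 1.8]
grip_width: 0.097
```

Request:
servo_tool([
  [0, 0, 0, 0.02, 0, 0.06, 5],
])

```text
time: 18.02
ee_pos: [0.6165, 0.2634, 0.1447]
eef_rot: [2.718, 1.571, -0.008]
wrist_force: [-1.4, -0.9, 3.4]
grip_width: 0.099
```

```bash
python3 -c "
from h import *
arc(.40,2,(0,.004))"
```

```text
t 18.02 tcp [0.6165 0.2634 0.1447] yaw 60.05657742079454 z [-0.003 -0.005 -1.   ] F [-1.4  -0.94  3.37] w 9.4
grasp in stand [ 0.1164 -0.0027  0.1635] ang 0.4050110529260745 r 0.18653076701791466
turn [-0.     0.006  0.001]
th 0.3851 Ftan 3.69 Frad -0.14
[[-0.02, -0.05], [-0.02, -0.05]] y -0.11
```

Request:
servo_tool([
  [0, 0, 0, 0, 0, 0, 5],
  [0, 0, 0, 0, 0, 0, 14],
  [0, 0, 0, 0, 0, 0, 22],
  [0, 0, 0, 0, 0, 0, 30],
  [0, 0, 0, 0, 0, 0, 34],
  [0, 0, 0, 0, 0, 0, 34],
])

```text
time: 18.52
ee_pos: [0.6159, 0.2629, 0.144]
eef_rot: [2.717, 1.571, -0.011]
wrist_force: [-0.0, 1.2, 0.0]
grip_width: 0.342
```

```bash
python3 -c "
from h import *
arc(.40,2,(0,.004)); p=cap('side'); tips(p,['bar'])
P=st(cloud(p)); m=(P[:,0]>-.03)&(P[:,0]<.06)&(P[:,1]>.02)&(P[:,1]<.085)&(P[:,2]>.09)&(P[:,2]<.19); Q=P[m]
print(len(Q),np.arctan(np.polyfit(Q[:,0],Q[:,2],1)[0]))"
```

```text
t 18.52 tcp [0.6159 0.2629 0.144 ] yaw 60.083547006728864 z [-0.005 -0.006 -1.   ] F [-0.04  1.18  0.02] w 32.5
grasp in stand [ 0.1157 -0.0024  0.1628] ang 0.40291164556842 r 0.18555809488850264
turn [-0.001  0.008  0.001]
th 0.3829 Ftan -0.35 Frad 0.93
[[0.01, -0.07], [-0.02, -0.06]] y -0.1
bar tip_of [([0.614, 0.26, 0.162], 0.88)]
bar spot_in [([0.541, 0.196, 0.126], 0.73)]
1160 0.38641870992290156
```

Board rests at about 0.39 by itself. Retreat straight up.

Request:
servo_tool([
  [0, 0, 0, 0, 0, -0.3, 34],
  [0, 0, 0, 0, 0, -0.5, 34],
  [0, 0, 0, 0, 0, -0.8, 34],
  [0, 0, 0, 0, 0, -0.9, 34],
  [0, 0, 0, 0, 0, -0.9, 34],
  [0, 0, 0, 0, 0, -0.9, 34],
  [0, 0, 0, 0, 0, -0.9, 34],
  [0, 0, 0, 0, 0, 0, 34],
  [0, 0, 0, 0, 0, 0, 34],
])

```text
time: 19.42
ee_pos: [0.6164, 0.2638, 0.2876]
eef_rot: [2.717, 1.571, -0.006]
wrist_force: [-0.1, 0.3, -0.7]
grip_width: 0.359
```

```bash
python3 -c "
from h import *
state(); p=cap('side'); tips(p,['bar','tub','bead_pot','spool'])
P=st(cloud(p)); m=(P[:,0]>-.03)&(P[:,0]<.06)&(P[:,1]>.02)&(P[:,1]<.085)&(P[:,2]>.09)&(P[:,2]<.19); Q=P[m]
print(len(Q),np.arctan(np.polyfit(Q[:,0],Q[:,2],1)[0]))
cv2.imwrite('pics/b10.png',p['frame'][60:330,150:550][:,:,::-1])"
```

```text
t 19.42 tcp [0.6164 0.2638 0.2876] yaw 60.089668609403695 z [-0.002 -0.005 -1.   ] F [-0.13  0.35 -0.68] w 34.2
grasp in stand [ 0.1167 -0.0024  0.3064] ang 0.8999686409947054 r 0.2762460159601511
bar tip_of [([0.613, 0.261, 0.16], 0.94)]
bar spot_in [([0.565, 0.186, 0.13], 0.73)]
tub tip_of [([0.743, 0.064, 0.002], 0.65)]
tub spot_in [([0.749, 0.069, 0.036], 0.59)]
bead_pot tip_of [([0.759, 0.198, -0.0], 0.74)]
bead_pot spot_in [([0.758, 0.201, 0.029], 0.76)]
spool tip_of [([0.695, 0.321, 0.004], 0.69)]
spool spot_in [([0.692, 0.318, 0.029], 0.58)]
1163 0.3866761181822103
```

View pics/b10.png

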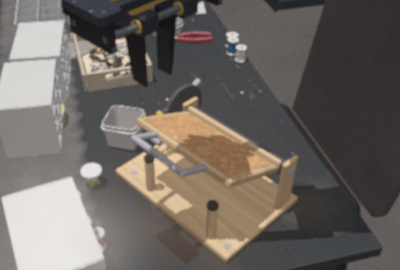

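The board rests at about 0.39 rad with the gripper well clear above it (fingers at (135–165, 75), bar at (165, 155)). The tub, pot and spool have not moved.

```bash
python3 -c "
from station import robot
print(robot.finish_job())"
```

```text
the job is handed in; nothing more can be done
None
```

The job is handed in and the board is resting in the second notch. No verdict was reported.

- **Raising:** I gripped the bar and raised the board from the third notch (0.6 rad) in small steps. The side camera showed the pawl fall over at about 1.12 rad. I stopped there on that sight and did not go on to meet the top stop. At most about 2.5 N was felt along the bar's path during the search.
- **Lowering:** I lowered the board to flat in the grip, and the measured board slope was about 0.00 rad. A last push to confirm contact briefly pressed the support posts with about 21 N, and I released it at once.
- **Second notch:** I raised it to about 0.48 rad and eased it down. The pawl took the load near 0.40 rad with about 3.5 N, so the ratchet had re-armed. I then let go and withdrew upward.

**Last checks:**
- The board reads 0.387 rad by depth fit, the same before and after I withdrew.
- The tub, bead pot and spool are within about 5 mm of their first positions, which is within the camera error.
- The wrist force is about zero, and the robot touches nothing.
- The clock read 19.4 s at the last reading.
- I could not see the pawl in the final notch because the gripper hid it, so I judged it by the load and by the board staying put.

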